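# Cull the short drive key, then hold the shaker drum heavy side down

## Robot

A 6-joint arm with a two-finger parallel gripper is mounted at the origin on the work surface. World frame = base frame: x ahead of the robot, y to its left, z up, the work surface at z = 0. Lengths are in m, angles in rad, forces in N, time in s.
With the tool pointing down it reaches from about 0.25 to 0.725 m from the base axis. Payload 4 kg.
Tool frame: the origin (TCP) lies on the centre line of the jaws, within the pads' length; the fingertips stand 19 mm ahead of it and the grasp point (between the pads) is the TCP; x points along the fingers, y is the direction in which the jaws open and shut, and the axes are right-handed (so a half turn about x gives the same grasp; the last joint's range is limited). The gripper opens to 85 mm and grips with 20 to 120 N. Pads are 22 mm wide; open, the fingers measure 114 mm over their backs; the gripper's body (76 mm by 85 mm) begins 54 mm behind the grasp point. The pads swing forward as they close: fully open they stand 13 mm farther back than shut.
Start: joints at [1.285, 0.241, 0.005, 1.335, 0, 1.571], TCP at [0.141, 0.48, 0.25] pointing down, gripper open.
Joint ranges: [-2.72, 2.72], [-1.05, 1.87], [-1.09, 1.28], [-1.99, 2.15], [-1.42, 1.44], [-3.14, 3.14]. Speed limits (rad/s): [2.79, 2.79, 3.14, 3.14, 3.14, 3.14].

## Interface

Orientations are given as [roll, pitch, yaw] about the fixed x, y, z axes, in that order (R = Rz(yaw) Ry(pitch) Rx(roll)).
In Python, from workcell import bot gives the robot as it stands. The module is installed in compiled form; this text tells all that it offers.
- The arm moves only by the shell command python3 -m handwheel 'ROWS' [FORCE]. ROWS is JSON, a list of rows, each a list of 7 numbers: the turn, a rotation vector about the tool's x, y, z in degrees, then the shift along the tool's x, y, z in m, then the closure, from -1 (fully open) to 1 (shut), so that 0 is half open. A call has exactly 5 rows; each row is the pose to reach, as a shift and turn from the pose commanded when the call began, along the tool's axes at that moment; what a row does not reach only later rows make up. A row lasts 1/8 s, in which the tool goes at most 62.5 mm and 10.7 degrees, less where a joint would pass 70% of its speed; a pose out of reach is approached as far as the arm can. A call with a gripper value outside its range is refused whole. The fingers move at their own pace and stop on an object; FORCE is the grip in N (left out, the last holds). Time passes only in rows, so rows that repeat a pose let the fingers close, or fill a call up. It gives the time, the measured TCP pose, the force and the opening at its end, in the units of the state.
- bot.get_obs(): the state, without advancing time (a new reading comes with each control period).
- bot.camera(name): name is "scene" or "side" or "wrist"; returns a dict with "img" (420x560x3 uint8, red, green, blue), "z_map" (420x560 float32, m along the optical axis (not along the pixel's ray), 0 where there is no reading), "fx", "fy", "cx", "cy" (pixels), "rvec" (rotation vector, rad) and "tvec" (3), from world to camera coordinates, as OpenCV has them; the wrist camera has in their place "hand_eye" (4x4, takes a point from camera to tool coordinates, whose origin is the TCP and whose axes are the tool frame's). Camera axes: x right, y down, z forward; pixel columns grow to the right and rows downward; lengths in m; the calibration is good to about 2 mm. A picture is of the moment at which its call begins: read the wrist's pose just before it.
- bot.close_job(): hands the job in, once; it reports no verdict.
The state is a dict: "time": time; "q": joint angles; "qd": joint speeds; "tau": joint torques, N m; "ee_pos": TCP position; "tool_rot": TCP orientation; "ft_force": force on the tool from outside, world axes, zero at the start; "moment": the same for the moment, N m; "grip_width": finger opening in m.
Only numpy, scipy, OpenCV 4.12 (cv2) and the standard library are available. Lean on these libraries where they do the work, as an engineer would, in place of code of your own. Each camera call takes 0.05 s, during which the arm holds its last target. There are 200 camera calls.

## Task

Help me fit the acorn sieve's shaker drum: first drop the one drive key that is too short into the red bowl, leaving the three full-length keys and the brush alone. Then take the drum's crank handle and turn the drum right round to feel where the weight hidden inside it sits, turn it until that heavy side is straight down, and finish while still gripping the handle and holding the drum still there, so that I can lock it.

Things in the scene. Friction and masses are not known exactly. Their poses are not given: they have to be found in the camera images.
- stand: Fixed green bearing stand of the drum. Origin on the table straight below the drum's middle; its y axis is parallel to the level axle, z up; yaw within 0.4 rad of the world axes. Foot plate (170 x 110 x 12 mm) and post lie on the +y side, from y = 30 mm on; the crank handle is on the -y side.
- axle (a point): Centre of the drum, on the axle, 165 mm above the table. The drum is a closed blue cylinder, 160 mm in diameter, 60 mm wide. Fixed inside it, unseen and elsewhere in every start, is a weight near the rim; its turning moment is 0.32 to 0.40 N m when level with the axle.
- drum (a joint): Drum angle, rad; turns endlessly. 0: crank handle straight above the axle; growing values carry the handle from the top to the stand's +x. Does not tell where the weight is. Stiff bearing: constant friction of 0.42 N m, so the drum stays where left, but the handle needs clearly less push while the heavy side goes down than while it goes up.
- handle (a point): Middle of the crank handle: black grip, 22 mm in diameter, 85 mm long, parallel to the axle and 60 mm from it, on the drum's -y face; this point is 60 mm out from that face (90 mm from the drum's middle). The grip spins freely on its pin: pinched from above, closing square to the axle, it can be carried round the whole circle with the hand kept pointing down.
- short_key_mid (a point): Centre of the short key, the reject: plain steel bar 38 mm long (its x axis), 18 mm wide (y), 16 mm high, lying on the black mat whose top is 6 mm above the table. Mass about 70 g.
- key1_mid (a point): Centre of a full-length key: steel bar 64 mm long (its x axis), 18 mm wide, 16 mm high, about 120 g, on the black mat. The four keys lie side by side in a row, about 60 mm apart, long sides facing each other, in any order.
- key2_mid (a point): Centre of a full-length key, as the first.
- key3_mid (a point): Centre of a full-length key, as the first.
- bowl: Loose red plastic bowl for rejects, 150 mm across its mouth, 55 mm high, wall 4 mm, 0.35 kg. Origin at the centre of its underside.
- brush: Bystander: loose hand brush 200 mm long lying along its x axis.

How it is judged:
By the outcome, as a careful person would: the job done as asked, in the order asked, and still so for the second after the job is handed in, while the arm keeps its last pose, push and grip.
It also fails if it takes over 72 s, if anything falls off the work surface, if the arm or the gripper's body presses on something with over 40 N, if the wrist force passes 120 N, or if a joint passes its speed limit or range.

## Working session

There is one attempt and no reset: what is moved stays moved. The work goes in short steps, Python scripts to look and compute and a shell command to move; the robot and the scene stay as the last step left them, time stands still between calls to the robot, and variables do not carry over. Pictures are saved under pics/ and viewed, about 8 in all and at most 12, crops included, and the job is handed in when it is done.

```bash
mkdir -p pics; cat > h.py <<'E'
import numpy as np, cv2
from scipy.spatial.transform import Rotation as R
from workcell import bot
def cam(n):
    o=bot.get_obs(); c=bot.camera(n); 
    if 'hand_eye' in c:
        T=np.eye(4); T[:3,:3]=R.from_euler('xyz',o['tool_rot']).as_matrix(); T[:3,3]=o['ee_pos']; W=T@np.array(c['hand_eye'])
    else:
        W=np.eye(4); M=cv2.Rodrigues(np.array(c['rvec'],float))[0]; W[:3,:3]=M.T; W[:3,3]=-M.T@np.array(c['tvec']).ravel()
    c['W']=W; return c
def pts(c):
    z=c['z_map']; v,u=np.mgrid[:z.shape[0],:z.shape[1]]
    P=np.stack([(u-c['cx'])/c['fx']*z,(v-c['cy'])/c['fy']*z,z],-1)@c['W'][:3,:3].T+c['W'][:3,3]
    P[z<=0]=np.nan; return P
def ray(c,u,v,h):
    d=c['W'][:3,:3]@np.array([(u-c['cx'])/c['fx'],(v-c['cy'])/c['fy'],1]); o=c['W'][:3,3]
    return o+d*(h-o[2])/d[2]
def save(c,f): cv2.imwrite('pics/'+f,c['img'][...,::-1])
E
python3 - <<'E'
from h import *
print(bot.get_obs())
ims=[]
for n in ['scene','side','wrist']:
    c=cam(n); save(c,n+'1.png'); np.save(n+'1.npy',c,allow_pickle=True); print(n,c['W'].round(3).tolist(),c['fx'])
E
```

```text
{'time': 0.0, 'q': array([1.28502046e+00, 2.41427558e-01, 3.68170217e-03, 1.33513311e+00,
       4.51520636e-06, 1.57081861e+00]), 'qd': array([ 1.89347251e-03, -5.89714907e-04,  8.72929820e-04, -1.59101203e-05,
        2.80055314e-03, -2.32016104e-03]), 'tau': array([-1.18401411e-03, -3.72319365e+01,  2.52407008e+01,  1.69526681e-02,
       -8.50332754e-05,  7.69764966e-06]), 'ee_pos': array([0.14078433, 0.47915902, 0.24938936]), 'tool_rot': array([-1.57294206,  1.56871368, -1.85874021]), 'ft_force': array([-0.33826966, -0.18814818,  0.77161163]), 'moment': array([-0.00606021,  0.01615443,  0.00726537]), 'grip_width': 0.08557458425387057}
scene [[-0.126, 0.654, -0.746, 1.485], [0.992, 0.081, -0.097, 0.081], [-0.003, -0.752, -0.659, 0.944], [0.0, 0.0, 0.0, 1.0]] 498.44210225309934
side [[0.989, -0.097, 0.113, 0.497], [-0.149, -0.677, 0.721, -0.81], [0.006, -0.73, -0.684, 0.856], [0.0, 0.0, 0.0, 1.0]] 519.3832326322164
wrist [[0.282, 0.921, 0.268, 0.072], [0.96, -0.27, -0.08, 0.5], [-0.002, 0.28, -0.96, 0.372], [0.0, 0.0, 0.0, 1.0]] 337.4651171564019
```

View pics/scene1.png

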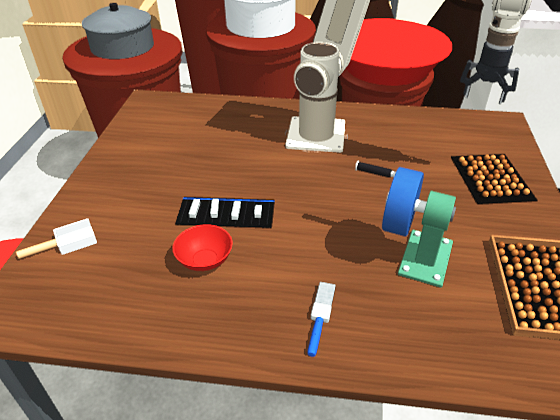

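View pics/side1.png

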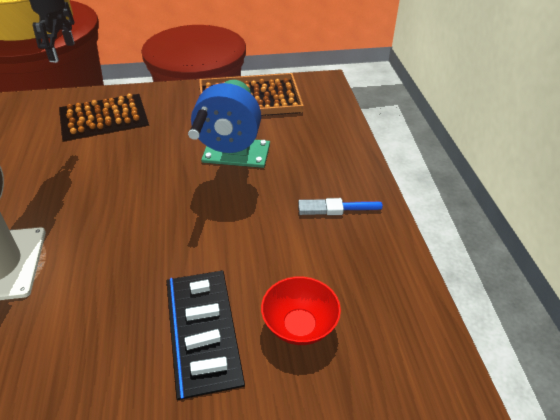

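The scene picture shows four keys on the mat, with the short one at scene (258,211) and side (200,287). The bowl is at (203,248), and the drum's black handle is at (375,169), toward the robot. Next I measure these.

```bash
python3 - <<'E'
from h import *
for n in ['scene','side']:
    c=np.load(n+'1.npy',allow_pickle=True).item(); P=pts(c); hsv=cv2.cvtColor(c['img'],cv2.COLOR_RGB2HSV).astype(int)
    H,S,V=[hsv[...,i] for i in range(3)]
    x,y,z=P[...,0],P[...,1],P[...,2]
    ok=(x>0.2)&(x<0.8)&(abs(y)<.5)
    print(n)
    # keys
    m=((S<60)&(V>120)&ok&(z>0.008)&(z<0.05)&(y<0)).astype(np.uint8)
    k,l,st,ce=cv2.connectedComponentsWithStats(m)
    for i in range(1,k):
        if st[i,4]>25:
            q=P[l==i]; r=cv2.minAreaRect((q[:,:2][q[:,2]>np.median(q[:,2])-.004]*1000).astype(np.float32))
            print('key',ce[i].round(),st[i,4],'rect mm',np.round(r[0]),np.round(r[1]),round(r[2],1),'z',np.median(q[:,2]).round(4), 'topmid',ray(c,*ce[i],.02).round(4))
    m=(S>150)&((H<8)|(H>172))&ok&(y<.1)&(z>-.01)&(z<.1); q=P[m]
    t=q[q[:,2]>.048]; print('bowl rim',len(t),cv2.minEnclosingCircle((t[:,:2]*1000).astype(np.float32)),'z',q[:,2].max())
    m=(H>100)&(H<125)&(S>120)&(z>.07)&ok; q=P[m]; print('drum n',len(q),q.mean(0),q.min(0),q.max(0))
    # side: planar face fit
    if len(q)>50:
        f=q
        best=None;rng=np.random.default_rng(0)
        for _ in range(400):
            a=f[rng.choice(len(f),3)]; nn=np.cross(a[1]-a[0],a[2]-a[0]); L=np.linalg.norm(nn)
            if L<1e-6: continue
            nn/=L
            if abs(nn[2])>.2: continue
            inl=abs((f-a[0])@nn)<.002
            if best is None or inl.sum()>best.sum(): best=inl
        g=f[best]; mu=g.mean(0); nn=np.linalg.svd(g-mu,full_matrices=False)[2][2]; print('face',best.sum(),mu.round(4),nn.round(3), 'yaw', np.arctan2(nn[1],nn[0]),g.min(0).round(3),g.max(0).round(3))
    m=(V<70)&(z>.08)&ok&(z<.3)&(y>-.1); q=P[m]
    kk,l,st,ce=cv2.connectedComponentsWithStats(m.astype(np.uint8))
    for i in range(1,kk):
        if st[i,4]>40:
            q=P[l==i]; mu=np.median(q,0); d=np.linalg.svd(q-q.mean(0),full_matrices=False)[2][0]; print('handle?',st[i,4],ce[i].round(),mu.round(4),d.round(3),q.min(0).round(3),q.max(0).round(3))
E
```

```text
scene
key [194. 208.] 129 rect mm [ 451. -311.] [68. 19.] 3.4 z 0.02 topmid [ 0.4588 -0.309   0.02  ]
key [215. 208.] 125 rect mm [ 445. -254.] [73. 19.] 8.3 z 0.0204 topmid [ 0.4489 -0.2527  0.02  ]
key [236. 210.] 120 rect mm [ 448. -192.] [67. 18.] 4.1 z 0.021 topmid [ 0.451 -0.191  0.02 ]
key [258. 211.] 74 rect mm [ 446. -128.] [40. 17.] 9.4 z 0.0208 topmid [ 0.4482 -0.1283  0.02  ]
bowl rim 384 ((631.067626953125, -236.6935577392578), 77.0777587890625) z 0.05838473695575441
drum n 1833 [0.57899906 0.23606597 0.20506644] [0.47339135 0.14682898 0.11849854] [0.61903262 0.2907918  0.24715122]
face 321 [0.6081 0.2271 0.1729] [ 0.968 -0.241  0.073] yaw -0.24443046773952307 [0.599 0.197 0.14 ] [0.617 0.256 0.205]
handle? 277 [374. 169.] [0.4745 0.1727 0.2134] [ 0.267  0.964 -0.001] [0.451 0.131 0.201] [0.491 0.213 0.221]
side
key [199. 286.] 209 rect mm [ 441. -131.] [37. 22.] 1.0 z 0.0212 topmid [ 0.4417 -0.1322  0.02  ]
key [202. 311.] 387 rect mm [ 444. -192.] [64. 21.] 3.1 z 0.0214 topmid [ 0.4447 -0.1951  0.02  ]
key [202. 339.] 423 rect mm [ 442. -255.] [64. 21.] 8.3 z 0.0216 topmid [ 0.4418 -0.2571  0.02  ]
key [208. 366.] 462 rect mm [ 450. -311.] [64. 21.] 3.4 z 0.0215 topmid [ 0.4503 -0.3135  0.02  ]
bowl rim 758 ((630.2236328125, -237.79129028320312), 76.20399475097656) z 0.05959933523323879
drum n 3095 [0.53901786 0.22276382 0.18654656] [0.45196311 0.17317174 0.08813302] [0.61530254 0.33917732 0.24852266]
face 1560 [0.5349 0.2161 0.1706] [-0.266 -0.964 -0.007] yaw -1.8402201029467595 [0.452 0.197 0.088] [0.602 0.24  0.247]
handle? 202 [199. 120.] [0.4725 0.1732 0.2171] [-0.26  -0.966  0.006] [0.454 0.134 0.205] [0.489 0.218 0.223]
```

View pics/wrist1.png

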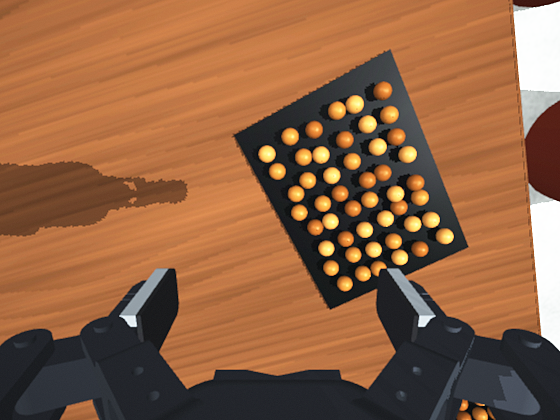

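The wrist view shows only the acorn tray, which doesn't matter here. Estimated poses:

| Item | Estimate |
|---|---|
| Short key | about (0.444, -0.130) |
| Bowl | about (0.630, -0.237) |
| Stand yaw | about -0.27 |
| Axle | about (0.536, 0.247) |
| Handle angle | about -0.73 rad |

Next I work out the move to a point above the short key.

```bash
cat >> h.py <<'E'
def delta(pos,yaw):  # tool down, tool y at world angle yaw (deg); shift/turn in tool axes
    o=bot.get_obs(); M=R.from_euler('xyz',o['tool_rot']).as_matrix(); a=np.radians(yaw)
    X=np.array([0,0,-1.]);Y=np.array([np.cos(a),np.sin(a),0]);T=np.stack([X,Y,np.cross(X,Y)],1)
    print('t',round(o['time'],2),'q',o['q'].round(2),'pos',o['ee_pos'].round(4),'yawnow',np.degrees(np.arctan2(M[1,1],M[0,1])).round(2),'F',o['ft_force'].round(1),'w',round(o['grip_width'],4))
    print('turn deg',np.degrees(R.from_matrix(M.T@T).as_rotvec()).round(2),'shift',(M.T@(np.array(pos)-o['ee_pos'])).round(4)); return M
E
python3 - <<'E'
from h import *
print(delta([.430,-.130,.16],95).round(3))
E
```

```text
t 0.15 q [1.29 0.24 0.   1.34 0.   1.57] pos [0.1408 0.4793 0.2496] yawnow 73.63 F [-0.9  0.4  0.6] w 0.0855
turn deg [-2.137e+01 -2.000e-02  9.000e-02] shift [ 0.0904 -0.5029  0.4492]
[[-0.     0.282  0.959]
 [-0.002  0.959 -0.282]
 [-1.    -0.002 -0.   ]]
```

```bash
python3 -m handwheel '[[0,0,0,0,-0.046,0.041,-1],[0,0,0,0,-0.092,0.082,-1],[0,0,0,0,-0.138,0.123,-1],[0,0,0,0,-0.184,0.164,-1],[0,0,0,0,-0.23,0.205,-1]]' 40
python3 -m handwheel '[[0,0,0,0,-0.046,0.041,-1],[0,0,0,0,-0.092,0.082,-1],[0,0,0,0,-0.138,0.123,-1],[0,0,0,0,-0.184,0.164,-1],[0,0,0,0,-0.23,0.205,-1]]'
python3 -m handwheel '[[-7,0,0,0.03,-0.015,0.013,0],[-14,0,0,0.06,-0.03,0.026,0],[-21,0,0,0.09,-0.043,0.039,0],[-21,0,0,0.09,-0.043,0.039,0],[-21,0,0,0.09,-0.043,0.039,0]]'
python3 - <<'E'
from h import *
delta([.442,-.130,.16],95)
c=cam('wrist'); save(c,'w2.png'); np.save('w2.npy',c,allow_pickle=True)
P=pts(c); hsv=cv2.cvtColor(c['img'],cv2.COLOR_RGB2HSV); z=P[...,2]
m=((hsv[...,1]<60)&(hsv[...,2]>120)&(z>.015)&(z<.03)).astype(np.uint8)
k,l,st,ce=cv2.connectedComponentsWithStats(m)
for i in range(1,k):
    if st[i,4]>200:
        q=P[l==i]; r=cv2.minAreaRect((q[:,:2]*1000).astype(np.float32)); print(ce[i].round(),st[i,4],np.round(r[0],1),np.round(r[1],1),round(r[2],1),np.median(q[:,2]).round(4))
E
```

```text
time: 0.78
ee_pos: [0.2731, 0.1995, 0.2503]
tool_rot: [0.496, 1.57, 0.212]
ft_force: [0.9, -0.1, 0.6]
grip_width: 0.0852
time: 1.4
ee_pos: [0.405, -0.0793, 0.2503]
tool_rot: [0.8, 1.57, 0.513]
ft_force: [1.0, 0.4, -0.8]
grip_width: 0.0857
time: 2.02
ee_pos: [0.4299, -0.1292, 0.1609]
tool_rot: [1.389, 1.57, 1.468]
ft_force: [0.4, -0.5, -0.6]
grip_width: 0.0426
t 2.02 q [-0.29  0.2  -0.29  1.08  0.   -0.37] pos [ 0.4299 -0.1292  0.1609] yawnow 94.54 F [ 0.4 -0.5 -0.6] w 0.0426
turn deg [-0.46  0.   -0.02] shift [ 0.0009 -0.0018  0.012 ]
[120. 204.] 1881 [ 439.9 -255.5] [63.7 18.7] 8.8 0.0208
[ 51. 209.] 1972 [ 448.5 -312.1] [64.  19.6] 1.7 0.0208
[197. 212.] 1749 [ 442.2 -193.6] [64.1 18.2] 3.3 0.0209
[274. 216.] 985 [ 439.3 -130.7] [38.2 17.8] 5.9 0.021
```

View pics/w2.png

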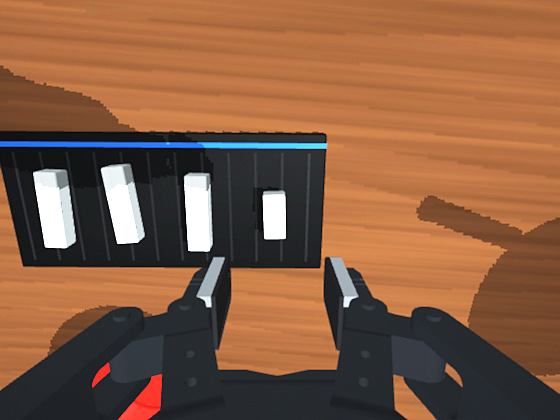

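The wrist view shows the short key at (274,216), centred between the half-open jaws, with its neighbour at (197,212) clear of the finger. I descend and grip.

```bash
python3 -m handwheel '[[-1,0,0,0.03,-0.002,0.011,0],[-1,0,0,0.065,-0.002,0.011,0],[-1,0,0,0.10,-0.002,0.011,0],[-1,0,0,0.12,-0.002,0.011,0],[-1,0,0,0.131,-0.002,0.011,0]]' 40
python3 -m handwheel '[[0,0,0,0,0,0,0.3],[0,0,0,0,0,0,0.7],[0,0,0,0,0,0,1],[0,0,0,0,0,0,1],[0,0,0,0,0,0,1]]' 40
python3 -m handwheel '[[0,0,0,-0.03,0,0,1],[0,0,0,-0.07,0,0,1],[0,0,0,-0.11,0,0,1],[0,0,0,-0.13,0,0,1],[0,0,0,-0.13,0,0,1]]'
python3 - <<'E'
from h import *
delta([.630,-.237,.13],95)
E
```

```text
time: 2.7
ee_pos: [0.4414, -0.1301, 0.0295]
tool_rot: [-0.296, 1.57, -0.197]
ft_force: [0.5, -0.7, 1.2]
grip_width: 0.0428
time: 3.32
ee_pos: [0.4422, -0.1308, 0.0306]
tool_rot: [-0.253, 1.568, -0.155]
ft_force: [-1.1, 1.5, 5.9]
grip_width: 0.017
time: 3.95
ee_pos: [0.4423, -0.131, 0.161]
tool_rot: [-0.408, 1.566, -0.31]
ft_force: [0.0, 0.2, -0.4]
grip_width: 0.017
t 3.95 q [-0.29  0.22 -0.26  1.08 -0.   -0.39] pos [ 0.4423 -0.131   0.161 ] yawnow 95.61 F [ 0.   0.2 -0.4] w 0.017
turn deg [0.61 0.23 0.1 ] shift [ 0.032  -0.1238  0.1763]
```

```bash
python3 -m handwheel '[[0,0,0,0,-0.031,0.044,1],[0,0,0,0,-0.062,0.088,1],[0,0,0,0,-0.093,0.132,1],[0,0,0,0,-0.124,0.176,1],[0,0,0,0.03,-0.124,0.176,1]]'
python3 -m handwheel '[[0,0,0,0.03,0,0,1],[0,0,0,0.071,0,0,1],[0,0,0,0.071,0,0,0.5],[0,0,0,0.071,0,0,0],[0,0,0,0.071,0,0,0]]'
python3 -m handwheel '[[0,0,0,-0.03,0,0,0],[0,0,0,-0.08,0,0,0],[0,0,0,-0.13,0,0,0],[0,0,0,-0.18,0,0,0],[0,0,0,-0.22,0,0,0]]'
python3 - <<'E'
from h import *
delta([.472,.171,.31],164.4)
for n in ['side']:
    c=cam(n); save(c,n+'3.png')
E
```

```text
time: 4.58
ee_pos: [0.6334, -0.2396, 0.1287]
tool_rot: [-0.492, 1.564, -0.395]
ft_force: [-0.4, 0.1, -1.4]
grip_width: 0.017
time: 5.2
ee_pos: [0.6298, -0.2373, 0.0606]
tool_rot: [-0.456, 1.567, -0.358]
ft_force: [0.9, 0.5, -0.4]
grip_width: 0.0426
time: 5.82
ee_pos: [0.6289, -0.2369, 0.2836]
tool_rot: [-0.463, 1.564, -0.364]
ft_force: [-0.1, 0.0, 0.4]
grip_width: 0.0427
t 5.83 q [-0.36  0.6   0.64  1.6  -0.   -0.46] pos [ 0.6289 -0.2369  0.2836] yawnow 95.62 F [-0.1  0.   0.4] w 0.0427
turn deg [-68.78   0.19   0.34] shift [-0.0283  0.4213 -0.116 ]
```

View pics/side3.png

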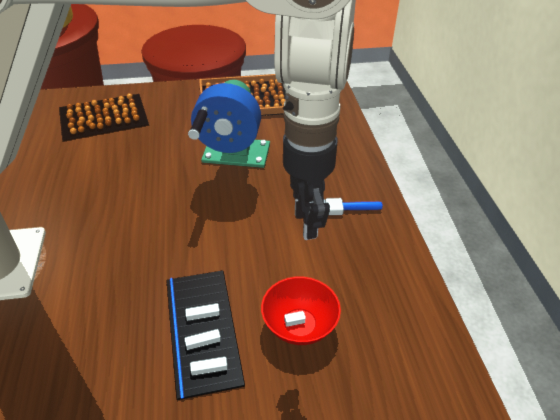

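The side view shows the short key inside the bowl at (295,319), with the three long keys and the brush undisturbed. I move to a point above the handle.

```bash
python3 -m handwheel '[[-10,0,0,-0.006,0.05,-0.014,0],[-20,0,0,-0.012,0.1,-0.028,0],[-30,0,0,-0.018,0.15,-0.041,0],[-40,0,0,-0.024,0.20,-0.055,0],[-50,0,0,-0.028,0.25,-0.069,0]]'
python3 - <<'E'
from h import *
delta([.472,.171,.31],164.4)
E
```

```text
time: 6.5
ee_pos: [0.5348, 0.0068, 0.3086]
tool_rot: [-0.933, 1.566, 0.043]
ft_force: [0.3, 0.7, 0.1]
grip_width: 0.0427
t 6.5 q [ 0.01  0.29  0.22  1.5   0.   -0.96] pos [0.5348 0.0068 0.3086] yawnow 145.95 F [0.3 0.7 0.1] w 0.0427
turn deg [-18.45   0.12   0.23] shift [-0.0017  0.144   0.1009]
```

```bash
python3 -m handwheel '[[-9,0,0,0,0.045,0.032,0],[-18.5,0,0,0,0.09,0.064,0],[-18.5,0,0,0,0.13,0.092,0],[-18.5,0,0,0,0.144,0.101,0],[-18.5,0,0,0,0.144,0.101,0]]'
python3 - <<'E'
from h import *
c=cam('wrist'); save(c,'w4.png'); P=pts(c); V=c['img'].max(2); z=P[...,2]
m=((V<80)&(z>.17)&(z<.24)&(c['z_map']>.08)).astype(np.uint8)
k,l,st,ce=cv2.connectedComponentsWithStats(m)
for i in range(1,k):
    if st[i,4]>150:
        q=P[l==i]; q=q[np.isfinite(q).all(1)]; mu=np.median(q,0); d=np.linalg.svd(q-q.mean(0),full_matrices=False)[2][0]
        print(ce[i].round(),st[i,4],mu.round(4),d.round(3),q.min(0).round(3),q.max(0).round(3))
s=np.array([.964,-.266]); 
hsv=cv2.cvtColor(c['img'],cv2.COLOR_RGB2HSV); H,S=hsv[...,0],hsv[...,1]
q=P[(H>100)&(H<125)&(S>120)&(z>.1)]; q=q[:,:]; a=q[:,:2]@s; b=q[:,:2]@[.266,.964]; print('drum x range',a.min(),a.max(),'y',np.percentile(b,[0.5,50,99.5]),'top',q[:,2].max(), 'axle est a,b',np.dot([.536,.247],s),np.dot([.536,.247],[.266,.964]))
t=q[q[:,2]>q[:,2].max()-.002]; print('top pts a mean', (t[:,:2]@s).mean())
delta([.472,.171,.31],164.4)
E
```

```text
time: 7.12
ee_pos: [0.4733, 0.1705, 0.3074]
tool_rot: [-1.204, 1.568, 0.092]
ft_force: [-0.1, -0.1, -0.2]
grip_width: 0.0425
[287. 220.] 3541 [0.4657 0.1695 0.2159] [0.266 0.964 0.   ] [0.446 0.131 0.173] [0.486 0.232 0.219]
drum x range 0.347974269600389 0.5239600719786155 y [0.27774781 0.34922241 0.40252794] top 0.378110491950369 axle est a,b 0.45100200000000007 0.380684
top pts a mean 0.40624953636383293
t 7.17 q [ 0.34  0.23  0.14  1.48 -0.   -0.95] pos [0.4737 0.1697 0.3071] yawnow 164.15 F [ 0.4 -0.3  0.1] w 0.0424
turn deg [-0.25  0.02  0.11] shift [-0.0029  0.002   0.0008]
```

View pics/w4.png

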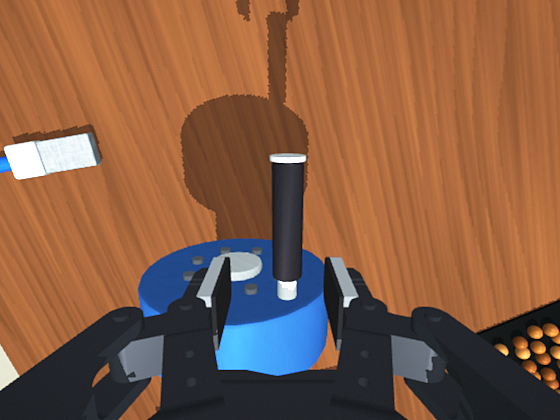

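The wrist view shows the handle at (287,220), running down the image and between the jaws, with the drum face below it. I descend 99 mm, shift 3 mm along tool y and grip.

```bash
python3 -m handwheel '[[0,0,0,0.02,0.003,0.001,-0.3],[0,0,0,0.045,0.003,0.001,-0.3],[0,0,0,0.07,0.003,0.001,-0.3],[0,0,0,0.09,0.003,0.001,-0.3],[0,0,0,0.099,0.003,0.001,-0.3]]' 60
python3 -m handwheel '[[0,0,0,0,0,0,0],[0,0,0,0,0,0,0.5],[0,0,0,0,0,0,1],[0,0,0,0,0,0,1],[0,0,0,0,0,0,1]]' 60
python3 - <<'E'
from h import *
delta([.472,.171,.21],164.4)
o=bot.get_obs(); p=o['ee_pos']; a=p[0]*.964-p[1]*.266; print('a',a,'b',p[0]*.266+p[1]*.964,'theta',np.degrees(np.arctan2(a-.451,p[2]-.165)),'r',np.hypot(a-.451,p[2]-.165))
E
```

```text
time: 7.8
ee_pos: [0.4709, 0.1699, 0.2063]
tool_rot: [2.456, 1.569, -2.536]
ft_force: [0.6, 0.6, -0.1]
grip_width: 0.0556
time: 8.43
ee_pos: [0.4669, 0.1726, 0.2073]
tool_rot: [1.584, 1.563, 2.879]
ft_force: [-10.5, 3.8, 2.9]
grip_width: 0.0205
t 8.43 q [ 0.35  0.26 -0.08  1.24  0.   -0.94] pos [0.4669 0.1726 0.2073] yawnow 164.21 F [-10.5   3.8   2.9] w 0.0205
turn deg [-0.19 -0.01 -0.47] shift [-0.0028 -0.0053 -0.0002]
a 0.40418554290014785 b 0.29058917632692155 theta -47.90690644636654 r 0.06308744374877025
```

```bash
python3 - <<'E'
import numpy as np
P=lambda t:np.array([-60*np.cos(np.radians(t)),-60*np.sin(np.radians(t))]) # tool x,y mm
s=np.array([-(207-165),-(408.5-448)])
for k in range(12):
    t0=-45+30*k; b=s if k==0 else P(t0)
    print(t0,[ (P(t0+6*i)-b).round(1).tolist() for i in range(1,6)])
E
```

```text
-45 [[-4.6, -1.7], [-8.3, -6.8], [-11.5, -12.3], [-14.0, -18.0], [-16.0, -24.0]]
-15 [[-1.3, -6.1], [-2.0, -12.4], [-2.0, -18.7], [-1.3, -24.9], [0.0, -31.1]]
15 [[1.9, -6.0], [4.5, -11.7], [7.6, -17.1], [11.3, -22.2], [15.5, -26.9]]
45 [[4.7, -4.2], [9.7, -7.9], [15.2, -11.0], [20.9, -13.6], [26.9, -15.5]]
75 [[6.1, -1.3], [12.4, -2.0], [18.7, -2.0], [24.9, -1.3], [31.1, 0.0]]
105 [[6.0, 1.9], [11.7, 4.5], [17.1, 7.6], [22.2, 11.3], [26.9, 15.5]]
135 [[4.2, 4.7], [7.9, 9.7], [11.0, 15.2], [13.6, 20.9], [15.5, 26.9]]
165 [[1.3, 6.1], [2.0, 12.4], [2.0, 18.7], [1.3, 24.9], [0.0, 31.1]]
195 [[-1.9, 6.0], [-4.5, 11.7], [-7.6, 17.1], [-11.3, 22.2], [-15.5, 26.9]]
225 [[-4.7, 4.2], [-9.7, 7.9], [-15.2, 11.0], [-20.9, 13.6], [-26.9, 15.5]]
255 [[-6.1, 1.3], [-12.4, 2.0], [-18.7, 2.0], [-24.9, 1.3], [-31.1, 0.0]]
285 [[-6.0, -1.9], [-11.7, -4.5], [-17.1, -7.6], [-22.2, -11.3], [-26.9, -15.5]]
```

```bash
cat > rec.py <<'E'
from h import *; import json,sys
o=bot.get_obs(); p=o['ee_pos'];F=o['ft_force']; a=p[0]*.964-p[1]*.266; fa=F[0]*.964-F[1]*.266
t=np.arctan2(a-.448,p[2]-.165); r=np.hypot(a-.448,p[2]-.165)
# push on handle = -F ; tangential (+theta) direction (cos,-sin) in (a,z)
ft=-(fa*np.cos(t)-F[2]*np.sin(t)); fr=-(fa*np.sin(t)+F[2]*np.cos(t)); fb=F[0]*.266+F[1]*.964
print(round(o['time'],2),'th',np.degrees(t).round(1),'r',round(r*1e3,1),'push t',round(ft,2),'r',round(fr,2),'b',round(fb,2),'w',round(o['grip_width'],4))
open('log.txt','a').write(json.dumps([int(sys.argv[1]),o['time'],a,p[2],fa,F[2]])+'\n')
E
python3 rec.py 0
python3 -m handwheel '[[0,0,0,-0.0046,-0.0017,0,1],[0,0,0,-0.0083,-0.0068,0,1],[0,0,0,-0.0115,-0.0123,0,1],[0,0,0,-0.014,-0.018,0,1],[0,0,0,-0.016,-0.024,0,1]]' >/dev/null; python3 rec.py 0
python3 -m handwheel '[[0,0,0,-0.0013,-0.0061,0,1],[0,0,0,-0.002,-0.0124,0,1],[0,0,0,-0.002,-0.0187,0,1],[0,0,0,-0.0013,-0.0249,0,1],[0,0,0,0,-0.0311,0,1]]' >/dev/null; python3 rec.py 1
```

```text
8.43 th -46.0 r 60.9 push t 5.67 r -10.0 b 0.84 w 0.0205
9.05 th -20.8 r 60.5 push t 12.76 r -2.93 b 2.31 w 0.0202
9.68 th 11.0 r 59.8 push t 11.18 r -1.02 b 0.99 w 0.0203
```

```bash

python3 -m handwheel '[[0,0,0,0.0019,-0.006,0,1],[0,0,0,0.0045,-0.0117,0,1],[0,0,0,0.0076,-0.0171,0,1],[0,0,0,0.0113,-0.0222,0,1],[0,0,0,0.0155,-0.0269,0,1]]' >/dev/null; python3 rec.py 1
python3 -m handwheel '[[0,0,0,0.0047,-0.0042,0,1],[0,0,0,0.0097,-0.0079,0,1],[0,0,0,0.0152,-0.011,0,1],[0,0,0,0.0209,-0.0136,0,1],[0,0,0,0.0269,-0.0155,0,1]]' >/dev/null; python3 rec.py 1
python3 -m handwheel '[[0,0,0,0.0061,-0.0013,0,1],[0,0,0,0.0124,-0.002,0,1],[0,0,0,0.0187,-0.002,0,1],[0,0,0,0.0249,-0.0013,0,1],[0,0,0,0.0311,0,0,1]]' >/dev/null; python3 rec.py 1
```

```text
10.3 th 42.3 r 59.2 push t 8.73 r 1.23 b -0.27 w 0.0204
10.93 th 73.2 r 58.8 push t 5.8 r 4.6 b -1.0 w 0.0202
11.55 th 104.4 r 58.7 push t 3.04 r 5.64 b -0.74 w 0.0201
```

```bash

python3 -m handwheel '[[0,0,0,0.006,0.0019,0,1],[0,0,0,0.0117,0.0045,0,1],[0,0,0,0.0171,0.0076,0,1],[0,0,0,0.0222,0.0113,0,1],[0,0,0,0.0269,0.0155,0,1]]' >/dev/null; python3 rec.py 1
python3 -m handwheel '[[0,0,0,0.0042,0.0047,0,1],[0,0,0,0.0079,0.0097,0,1],[0,0,0,0.011,0.0152,0,1],[0,0,0,0.0136,0.0209,0,1],[0,0,0,0.0155,0.0269,0,1]]' >/dev/null; python3 rec.py 1
python3 -m handwheel '[[0,0,0,0.0013,0.0061,0,1],[0,0,0,0.002,0.0124,0,1],[0,0,0,0.002,0.0187,0,1],[0,0,0,0.0013,0.0249,0,1],[0,0,0,0,0.0311,0,1]]' >/dev/null; python3 rec.py 1
python3 -m handwheel '[[0,0,0,-0.0019,0.006,0,1],[0,0,0,-0.0045,0.0117,0,1],[0,0,0,-0.0076,0.0171,0,1],[0,0,0,-0.0113,0.0222,0,1],[0,0,0,-0.0155,0.0269,0,1]]' >/dev/null; python3 rec.py 1
python3 -m handwheel '[[0,0,0,-0.0047,0.0042,0,1],[0,0,0,-0.0097,0.0079,0,1],[0,0,0,-0.0152,0.011,0,1],[0,0,0,-0.0209,0.0136,0,1],[0,0,0,-0.0269,0.0155,0,1]]' >/dev/null; python3 rec.py 1
python3 -m handwheel '[[0,0,0,-0.0061,0.0013,0,1],[0,0,0,-0.0124,0.002,0,1],[0,0,0,-0.0187,0.002,0,1],[0,0,0,-0.0249,0.0013,0,1],[0,0,0,-0.0311,0,0,1]]' >/dev/null; python3 rec.py 1
python3 -m handwheel '[[0,0,0,-0.006,-0.0019,0,1],[0,0,0,-0.0117,-0.0045,0,1],[0,0,0,-0.0171,-0.0076,0,1],[0,0,0,-0.0222,-0.0113,0,1],[0,0,0,-0.0269,-0.0155,0,1]]' >/dev/null; python3 rec.py 1
python3 -m handwheel '[[0,0,0,-0.0042,-0.0047,0,1],[0,0,0,-0.0079,-0.0097,0,1],[0,0,0,-0.011,-0.0152,0,1],[0,0,0,-0.0136,-0.0209,0,1],[0,0,0,-0.0155,-0.0269,0,1]]' >/dev/null; python3 rec.py 1
cat > fit.py <<'E'
from h import *; import json
from scipy.optimize import least_squares
L=np.array([json.loads(l) for l in open('log.txt')]); L=L[L[:,0]!=0]
g=least_squares(lambda p:np.hypot(L[:,2]-p[0],L[:,3]-p[1])-p[2],[.448,.165,.06]).x; print('circle',g.round(4))
t=np.arctan2(L[:,2]-g[0],L[:,3]-g[1]); ft=-(L[:,4]*np.cos(t)-L[:,5]*np.sin(t)); d=L[:,0]
# moment = d*fric + A sin t + B cos t (needed push torque)
A=np.stack([d,np.sin(t),np.cos(t)]+([np.ones_like(d)] if len(set(d))>1 else []),1); x,*_=np.linalg.lstsq(A,ft*.06,rcond=None)
print('fric,A,B',x.round(3),'amp',np.hypot(x[1],x[2]).round(3),'resid',(ft*.06-A@x).round(3))
# weight at angle t+phi: holding push against gravity = -W sin(t+phi) (heavy side falls to bottom beyond top, + direction)
phi=np.arctan2(-x[2],-x[1]); print('weight phi',np.degrees(phi),'handle angle for weight down',np.degrees(np.pi-phi)%360)
E
python3 fit.py
```

```text
12.18 th 134.9 r 59.1 push t 1.03 r 8.55 b -0.63 w 0.0201
12.8 th 164.7 r 59.6 push t 0.19 r 5.18 b -1.29 w 0.0202
13.43 th -164.2 r 60.3 push t 3.26 r -0.86 b -0.4 w 0.0202
14.05 th -134.0 r 60.9 push t 6.24 r -4.42 b 0.14 w 0.0201
14.68 th -104.4 r 61.2 push t 9.35 r -5.33 b 0.51 w 0.0203
15.3 th -75.0 r 61.3 push t 12.16 r -1.98 b -0.07 w 0.02
15.93 th -46.2 r 61.1 push t 13.35 r 4.25 b 2.35 w 0.0204
16.55 th -18.1 r 60.6 push t 13.67 r 6.24 b 1.89 w 0.0204
circle [0.4467 0.1651 0.06  ]
fric,A,B [ 0.436 -0.207  0.318] amp 0.38 resid [-0.031 -0.003  0.019  0.027  0.003 -0.055  0.014  0.012  0.004  0.01
 -0.01   0.011]
weight phi -56.924378736835685 handle angle for weight down 236.92437873683568
```

The fit is clean: friction 0.44 N m, weight 0.38 N m, and heavy side down with the handle at about 237°. A reverse turn should cancel any lag effects, and I re-centre by 1.3 mm in its first move.

```bash

python3 -m handwheel '[[0,0,0,0.0019,0.0063,0,1],[0,0,0,0.0045,0.0122,0,1],[0,0,0,0.0076,0.0179,0,1],[0,0,0,0.0113,0.0232,0,1],[0,0,0,0.0155,0.0282,0,1]]' >/dev/null; python3 rec.py 0
python3 -m handwheel '[[0,0,0,0.0047,0.0042,0,1],[0,0,0,0.0097,0.0079,0,1],[0,0,0,0.0152,0.011,0,1],[0,0,0,0.0209,0.0136,0,1],[0,0,0,0.0269,0.0155,0,1]]' >/dev/null; python3 rec.py -1
python3 -m handwheel '[[0,0,0,0.0061,0.0013,0,1],[0,0,0,0.0124,0.002,0,1],[0,0,0,0.0187,0.002,0,1],[0,0,0,0.0249,0.0013,0,1],[0,0,0,0.0311,0,0,1]]' >/dev/null; python3 rec.py -1
python3 -m handwheel '[[0,0,0,0.006,-0.0019,0,1],[0,0,0,0.0117,-0.0045,0,1],[0,0,0,0.0171,-0.0076,0,1],[0,0,0,0.0222,-0.0113,0,1],[0,0,0,0.0269,-0.0155,0,1]]' >/dev/null; python3 rec.py -1
python3 -m handwheel '[[0,0,0,0.0042,-0.0047,0,1],[0,0,0,0.0079,-0.0097,0,1],[0,0,0,0.011,-0.0152,0,1],[0,0,0,0.0136,-0.0209,0,1],[0,0,0,0.0155,-0.0269,0,1]]' >/dev/null; python3 rec.py -1
python3 -m handwheel '[[0,0,0,0.0013,-0.0061,0,1],[0,0,0,0.002,-0.0124,0,1],[0,0,0,0.002,-0.0187,0,1],[0,0,0,0.0013,-0.0249,0,1],[0,0,0,0,-0.0311,0,1]]' >/dev/null; python3 rec.py -1
python3 -m handwheel '[[0,0,0,-0.0019,-0.006,0,1],[0,0,0,-0.0045,-0.0117,0,1],[0,0,0,-0.0076,-0.0171,0,1],[0,0,0,-0.0113,-0.0222,0,1],[0,0,0,-0.0155,-0.0269,0,1]]' >/dev/null; python3 rec.py -1
python3 -m handwheel '[[0,0,0,-0.0047,-0.0042,0,1],[0,0,0,-0.0097,-0.0079,0,1],[0,0,0,-0.0152,-0.011,0,1],[0,0,0,-0.0209,-0.0136,0,1],[0,0,0,-0.0269,-0.0155,0,1]]' >/dev/null; python3 rec.py -1
python3 -m handwheel '[[0,0,0,-0.0061,-0.0013,0,1],[0,0,0,-0.0124,-0.002,0,1],[0,0,0,-0.0187,-0.002,0,1],[0,0,0,-0.0249,-0.0013,0,1],[0,0,0,-0.0311,0,0,1]]' >/dev/null; python3 rec.py -1
python3 -m handwheel '[[0,0,0,-0.006,0.0019,0,1],[0,0,0,-0.0117,0.0045,0,1],[0,0,0,-0.0171,0.0076,0,1],[0,0,0,-0.0222,0.0113,0,1],[0,0,0,-0.0269,0.0155,0,1]]' >/dev/null; python3 rec.py -1
python3 -m handwheel '[[0,0,0,-0.0042,0.0047,0,1],[0,0,0,-0.0079,0.0097,0,1],[0,0,0,-0.011,0.0152,0,1],[0,0,0,-0.0136,0.0209,0,1],[0,0,0,-0.0155,0.0269,0,1]]' >/dev/null; python3 rec.py -1
python3 -m handwheel '[[0,0,0,-0.0013,0.0061,0,1],[0,0,0,-0.002,0.0124,0,1],[0,0,0,-0.002,0.0187,0,1],[0,0,0,-0.0013,0.0249,0,1],[0,0,0,0,0.0311,0,1]]' >/dev/null; python3 rec.py -1
python3 fit.py
```

```text
17.18 th -44.3 r 61.2 push t -1.37 r 8.75 b -3.97 w 0.0204
17.8 th -73.3 r 61.4 push t -2.67 r 1.68 b -5.11 w 0.02
18.43 th -103.2 r 61.4 push t -4.46 r 0.13 b -3.68 w 0.02
19.05 th -132.1 r 61.0 push t -8.18 r 1.99 b -4.93 w 0.0203
19.68 th -160.3 r 60.4 push t -10.99 r 4.6 b -3.19 w 0.0203
20.3 th 173.0 r 59.7 push t -13.27 r -1.28 b 0.14 w 0.02
20.93 th 142.3 r 58.9 push t -13.99 r -13.76 b 1.98 w 0.02
21.55 th 103.7 r 58.6 push t -11.93 r -1.54 b 1.72 w 0.0203
22.18 th 73.6 r 58.8 push t -9.28 r 4.22 b 2.26 w 0.0203
22.8 th 43.2 r 59.2 push t -5.74 r 7.75 b 1.64 w 0.0206
23.43 th 13.2 r 59.9 push t -3.59 r 11.3 b 1.53 w 0.0202
24.05 th -16.1 r 60.7 push t -1.03 r 15.17 b 1.35 w 0.0204
circle [0.4466 0.1651 0.06  ]
fric,A,B [ 0.439 -0.215  0.314 -0.003] amp 0.38 resid [-0.025  0.006  0.027  0.033  0.006 -0.057  0.008  0.003 -0.005  0.004
 -0.013  0.013 -0.015  0.04   0.011  0.019 -0.014 -0.032  0.008  0.004
  0.015 -0.039  0.002]
weight phi -55.56508172713165 handle angle for weight down 235.56508172713166
```

Both turns agree: handle at 235.6° (-124.4°), with the forward turn alone giving 236.9°. I continue in reverse to that angle.

```bash
sed -i 's/\.448/.4466/g' rec.py
python3 -m handwheel '[[0,0,0,0.0025,0.006,0,1],[0,0,0,0.0057,0.0117,0,1],[0,0,0,0.0094,0.0171,0,1],[0,0,0,0.0138,0.0222,0,1],[0,0,0,0.0185,0.0269,0,1]]' >/dev/null; python3 rec.py 0
python3 -m handwheel '[[0,0,0,0.0047,0.0042,0,1],[0,0,0,0.0097,0.0079,0,1],[0,0,0,0.0152,0.011,0,1],[0,0,0,0.0209,0.0136,0,1],[0,0,0,0.0269,0.0155,0,1]]' >/dev/null; python3 rec.py -1
python3 -m handwheel '[[0,0,0,0.0061,0.0013,0,1],[0,0,0,0.0124,0.002,0,1],[0,0,0,0.0187,0.002,0,1],[0,0,0,0.0249,0.0013,0,1],[0,0,0,0.0311,0,0,1]]' >/dev/null; python3 rec.py -1
python3 -m handwheel '[[0,0,0,0.0038,-0.0012,0,1],[0,0,0,0.0075,-0.0026,0,1],[0,0,0,0.0111,-0.0042,0,1],[0,0,0,0.0146,-0.0061,0,1],[0,0,0,0.018,-0.0082,0,1]]' >/dev/null; python3 rec.py 0
python3 fit.py; python3 -c "
from h import *
delta([.47,.17,.13],164.4)"
```

```text
24.68 th -47.4 r 60.0 push t -0.84 r -5.62 b -2.5 w 0.0202
25.3 th -78.0 r 60.0 push t -2.69 r -3.4 b -3.64 w 0.0203
25.93 th -107.7 r 60.0 push t -5.57 r 1.14 b -5.54 w 0.0202
26.55 th -126.3 r 60.0 push t -7.52 r 4.87 b -6.33 w 0.0205
circle [0.4466 0.1651 0.06  ]
fric,A,B [ 0.439 -0.215  0.314 -0.003] amp 0.381 resid [-0.025  0.006  0.028  0.033  0.006 -0.056  0.008  0.003 -0.005  0.003
 -0.013  0.013 -0.016  0.04   0.011  0.018 -0.015 -0.032  0.008  0.004
  0.015 -0.039  0.002  0.004 -0.001]
weight phi -55.54229813865226 handle angle for weight down 235.54229813865226
t 26.55 q [ 0.36  0.31 -0.23  1.03 -0.   -0.93] pos [0.4612 0.1744 0.1295] yawnow 164.08 F [-2.2 -6.   8.9] w 0.0205
turn deg [-0.32 -0.    0.2 ] shift [-0.0005 -0.0097 -0.0018]
```

The drum overshot by about 2°, so I nudge it forward in small steps.

```bash
python3 -m handwheel '[[0,0,0,-0.0016,0.0012,0,1],[0,0,0,-0.0032,0.0024,0,1],[0,0,0,-0.0032,0.0024,0,1],[0,0,0,-0.0032,0.0024,0,1],[0,0,0,-0.0032,0.0024,0,1]]' >/dev/null; python3 rec.py 0
python3 -m handwheel '[[0,0,0,-0.0008,0.0006,0,1],[0,0,0,-0.0016,0.0012,0,1],[0,0,0,-0.0016,0.0012,0,1],[0,0,0,-0.0016,0.0012,0,1],[0,0,0,-0.0016,0.0012,0,1]]' >/dev/null; python3 rec.py 0
```

```text
27.18 th -123.9 r 60.0 push t 4.56 r 2.31 b -4.47 w 0.0204
27.8 th -122.2 r 60.0 push t 5.64 r 3.11 b -3.29 w 0.0202
```

```bash
python3 -m handwheel '[[0,0,0,0.0016,-0.0012,0,1],[0,0,0,0.0032,-0.0024,0,1],[0,0,0,0.0032,-0.0024,0,1],[0,0,0,0.0032,-0.0024,0,1],[0,0,0,0.0032,-0.0024,0,1]]' >/dev/null; python3 rec.py 0
python3 -m handwheel '[[0,0,0,0,0,0,1],[0,0,0,0,0,0,1],[0,0,0,0,0,0,1],[0,0,0,0,0,0,1],[0,0,0,0,0,0,1]]' >/dev/null; python3 rec.py 0
```

```text
28.43 th -124.6 r 60.0 push t -5.02 r 4.43 b -6.63 w 0.0203
29.05 th -124.6 r 60.0 push t -3.94 r 4.9 b -6.56 w 0.0207
```

```bash
python3 -m handwheel '[[0,0,0,-0.0008,0.0006,0,1],[0,0,0,-0.0008,0.0006,0,1],[0,0,0,-0.0008,0.0006,0,1],[0,0,0,-0.0008,0.0006,0,1],[0,0,0,-0.0008,0.0006,0,1]]' >/dev/null; python3 rec.py 0
python3 -c "
from h import *
c=cam('side'); save(c,'side5.png')"; python3 rec.py 0
```

```text
29.68 th -124.5 r 60.0 push t 1.16 r 2.89 b -5.4 w 0.0199
29.73 th -124.5 r 60.0 push t 1.91 r 2.55 b -4.56 w 0.0202
```

View pics/side5.png

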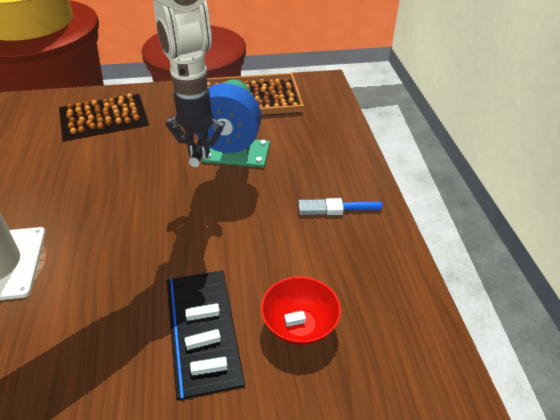

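The side view shows the gripper holding the handle at (195,160), the short key in the bowl at (295,319), and the keys and brush untouched. The drum is at rest, so I hand the job in.

```bash
python3 -c "
from workcell import bot
print(bot.close_job())"; python3 rec.py 0
```

```text
the job is handed in; nothing more can be done
None
the job is handed in; nothing more can be done
```

The short key is in the red bowl, and the drum is held still with its heavy side down to within a few degrees, the handle still gripped. I handed the job in at 29.7 s of the 72 s allowed.

- **Key:** The last side picture shows the short key in the bowl, with the three full-length keys and the brush where they were.
- **Finding the weight:** I turned the drum a full turn each way and read the push on the handle. The fit gave friction of 0.44 N m and a weight moment of 0.38 N m, both close to your figures. It puts the heavy side straight down with the handle at -124.4°. The forward turn alone gave -123.1°, so the angle is uncertain by about 1–2°.
- **Final position:** I overshot by about 2° and corrected with small nudges. The last reading was -124.5°, with only about 2 N of push along the turning direction, which is well under what friction holds. About 5 N remained along the axle.

I could not check anything after handing in, because no further readings were available.

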